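# Open the taller touch-latch cupboard

## Robot

A 6-joint arm with a two-finger parallel gripper is mounted at the origin on the work surface; the furniture and walls round the work are solid. World frame = base frame: x ahead of the robot, y to its left, z up, the work surface at z = 0. Lengths are in mm, angles in rad, forces in N, time in s.
With the tool pointing down it reaches from about 425 to 950 mm from the base axis. Payload 14.7 kg.
Tool frame: the origin (TCP) lies at the very end of the fingers, on their centre line; the grasp point (between the pads) lies 19 mm behind it; z points along the fingers, y is the line along which they close (so a half turn about z gives the same grasp; the last joint's range is limited). The gripper opens to 85 mm and grips with 20 to 120 N. Pads are 22 mm wide; open, the fingers measure 114 mm over their backs; the gripper's body (76 mm by 85 mm) begins 54 mm behind the grasp point. The pads swing forward as they close: fully open they stand 13 mm farther back than shut.
Start: joints at [-1.33, 0.48, 1.596, -0, 1.065, -0.047], TCP at [184.515, -623.255, 231.297] pointing down, gripper open.
Joint ranges: [-2.75, 2.75], [-0.82, 2.05], [0.23, 2.67], [-1.56, 4.7], [0.09, 2.69], [-2.92, 2.92]. Speed limits (rad/s): [1.89, 1.89, 2.39, 3.01, 3.01, 3.01].

## Interface

Orientations are given as a rotation vector (axis times angle).
In Python, from workcell import readout, viewer, job gives the robot as it stands. The module is installed in compiled form; this text tells all that it offers.
- The arm moves only by the tool play_rows, never from a script. Its argument "rows" is a list of rows, each a list of 3 entries, a list of its own where there are three numbers: the shift along the tool's x, y, z in cm, then the turn about the tool's z in rad, then the opening, from 0 (shut) to 1 (fully open). In form: [[[dx, dy, dz], turn, jaw], ...]. A call has 1 to 20 rows; each row shifts and turns the commanded pose from where the row before left it, along the tool's axes as they then stand; what a row does not reach is not made up. A row lasts 1/10 s, in which the tool goes at most 50 mm and 8.59 degrees, less where a joint would pass 70% of its speed; a pose out of reach is approached as far as the arm can. A call is refused whole if a number of a shift passes 5 or a number of a turn 0.15, either way. A call with a gripper value outside its range is refused whole. The fingers move at their own pace and stop on an object; the grip force is fixed at half the most. Time passes only in rows, so rows that do not move let the fingers close. It gives the time, the measured TCP pose, the force, the opening and the grip force at its end, in the units of the state.
- readout.get_state(): the state, without advancing time (a new reading comes with each control period).
- viewer.snapshot(name): name is "side" or "top" or "wrist"; returns a dict with "color" (400x640x3 uint8, red, green, blue), "fovy" (degrees; the focal length in pixels is half the picture's height over the tangent of half this angle, whatever the lens; pixels are square), "cx", "cy" (the principal point, pixels), "eye" and "attitude" of the camera in the world. Camera axes: x right, y up, looking along -z (the intrinsics and any distortion apply to the point x, -y, -z); pixel columns grow to the right and rows downward; lengths in mm; the calibration is good to about 2 mm. A picture is of the moment at which its call begins. There is no depth.
- job.close_job(): hands the job in; it is judged then, once.
The state is a dict: "t": time; "qpos": joint angles; "dq": joint speeds; "joint_torque": joint torques, N m; "ee_pos": TCP position; "ee_rot": TCP orientation; "force": force on the tool from outside, world axes, zero at the start; "torque": the same for the moment, N m; "grip_width": finger opening in mm; "grasp_force": force on a finger pad.
Only numpy, scipy, OpenCV 4.12 (cv2) and the standard library are available. Lean on these libraries where they do the work, as an engineer would, in place of code of your own. Each camera call takes 0.05 s, during which the arm holds its last target. There are 200 camera calls.

## Task

Open the taller of the two small wooden cupboards: its door has no handle but a push-to-open catch, so press the door in near its free edge, back off and let it spring ajar by itself, then put a finger behind the free edge and swing the door wide open, about square to the cupboard. Only push with the fingers, never pinch or lift anything; leave the lower cupboard shut and the things standing about where they are, and finish with the robot clear of everything.

Things in the scene. Friction and masses are not known exactly. Their poses are not given: they have to be found in the camera images.
- tall_cupboard: Plain brown wooden cupboard, carcass 85 deep (x), 160 wide (y), 150 high, fixed to the table; the taller of two alike; nothing stands on it. Two spice jars stand inside. Origin: centre of its underside. Own axes: z up, +x to its back, so its door faces -x (towards the robot), +y to the left as seen by the robot.
- tall_door (a joint): Hinge of the door: panel 155 wide, 16 thick, 136 high, lower edge 12 above the table, no handle; hinged upright on its right-hand (cupboard's -y) edge where two steel knuckles show, free edge at +y. Rad: 0 shut and latched (door back 8 before the carcass), positive as the free edge swings out to -x (stop 1.75), negative pressed in (stop -0.055, 7 mm at 130 from the hinge).
- tall_door_edge (a point): Middle of the door's free edge on the front face, 155 from the hinge, 80 above the table; moves with the door. Catch: pressing the door in to -0.03 rad or more (4 mm at 130 from the hinge, 5 to 6 N there, more nearer the hinge) lets go; when the finger backs off, the spring swings the door to about 0.45 rad (edge some 65 out), where it stands. A lighter press leaves it latched.
- tall_door_hinge (a point): Point on the door's upright hinge axis, in the plane of the door's back face, 80 above the table; fixed to the cupboard (x -50.5, y -77 from its origin), same axes. From ajar the door is pushed on open with 3 to 6 N at 90 from the hinge and stays where it is left.
- tall_door_front: Raised field, 3 thick, on the front of the tall cupboard's door, stopping 8 short of the panel's edges; its face lies 16 before the hinge plane. Origin on the hinge axis at the door's lower edge; axes: y from hinge to free edge, x from front to back, z up.
- tall_door_back: The same field on the door's back, in the hinge plane. Pressing on front and back fields at once is pinching. The striker of the catch sticks out 32 behind the door at 116 from the hinge, 22 to 42 above the table: put a finger behind the door at more than 50 above the table.
- low_cupboard: Plain brown wooden cupboard, carcass 85 deep (x), 160 wide (y), 110 high, fixed to the table; the lower of the two, otherwise alike; a roll of tape lies on it. Origin: centre of its underside. Own axes: z up, +x to its back, so its door faces -x (towards the robot), +y to the left as seen by the robot.
- low_door (a joint): Hinge of the door: panel 155 wide, 16 thick, 96 high, lower edge 12 above the table, no handle; hinged upright on its right-hand (cupboard's -y) edge where two steel knuckles show, free edge at +y. Rad: 0 shut and latched (door back 8 before the carcass), positive as the free edge swings out to -x (stop 1.75), negative pressed in (stop -0.055, 7 mm at 130 from the hinge). Same catch; must stay shut.
- tape_roll: Roll of black tape, 58 across, 19 high, lying on the lower cupboard; loose. Origin: centre of its underside.
- egg_timer: White hen-shaped kitchen timer, 48 across, 60 high, between the cupboards at the back; loose. Origin: centre of its underside. (Not listed: on the near part of the table, nearer than x = 0.36, stand fixed white canisters 110 high at the right and 140 high at the left, and lower things between them.)
- tape_measure: Tape measure, 62x74x33, in the right back corner of the table; loose. Origin: centre of its underside.
- lemon: Lemon, 71x53x51, at the right edge of the table; loose. Origin: centre of its underside.
- garlic: Bulb of garlic, 56 across and high, between the cupboards; loose. Origin: centre of its underside.
- eraser: Eraser, 20x45x13, lying at the left edge of the table; loose. Origin: centre of the underside.

How it is judged (in metres and radians):
On the way:
1. the tall cupboard's door has sprung ajar and stands so by itself, untouched by the robot (value of joint tall_door between 0.3 and 0.8 rad and contact force between each of the fingers, the arm and tall_cupboard below 0.2 N), for 0.2 s.
At the end, for the whole second after the job is handed in: The tall cupboard's door stands still, open by more than 1.2 rad (69 degrees); the lower cupboard's door is shut (under 0.05 rad); each loose bystander is within 30 mm of where it was (value of joint tall_door above 1.2 rad and velocity of joint tall_door between -0.05 and 0.05 rad/s and value of joint low_door below 0.05 rad and distance of each of tape_roll, egg_timer, tape_measure, lemon, garlic, eraser from where it was at the start of the episode below 0.03 m); the robot touches nothing.
It fails at once if the door is pinched: the fingers press on its front and back at once (contact force between the fingers and tall_door_front above 1.5 N and contact force between the fingers and tall_door_back above 1.5 N).
It fails at once if the lower cupboard's door is opened (value of joint low_door above 0.1 rad).
It fails at once if a bystander is lifted, carried or pushed more than 30 mm (distance of any of tape_roll, egg_timer, tape_measure, lemon, garlic, eraser from where it was at the start of the episode above 0.03 m).
It also fails if it takes over 54 s, if anything falls off the work surface, if the arm or the gripper's body presses on something with over 40 N, if the wrist force passes 120 N, or if a joint passes its speed limit or range.

## Working session

There is one attempt and no reset: what is moved stays moved. The work goes in short steps, Python scripts to look and compute and a tool call to move; the robot and the scene stay as the last step left them, time stands still between calls to the robot, and variables do not carry over. Pictures are saved under pics/ and viewed, at most 10 in all, crops included, and the job is handed in when it is done.

Besides the shell and the picture viewer there is one more tool, called after ">>>" as name(argument=value, ...), one argument or row to a line, values as JSON. play_rows: Moves the arm, as the interface text tells. Its arguments: {"type":"object","properties":{"rows":{"type":"array"}},"required":["rows"]}

```bash
mkdir -p pics
cat > h.py <<'E'
import numpy as np,cv2
from scipy.spatial.transform import Rotation as R
from workcell import readout,viewer,job
def snap(n,f):
    s=viewer.snapshot(n); cv2.imwrite('pics/'+f+'.png',cv2.cvtColor(s['color'],cv2.COLOR_RGB2BGR)); 
    np.save('pics/'+f+'.npy',{k:v for k,v in s.items()},allow_pickle=True); return s
E
python3 - <<'E'
from h import *
for n in('side','top'):
    s=snap(n,n+'0'); print({k:v for k,v in s.items() if k!='color'})
print(readout.get_state())
E
```

```text
{'fovy': 45.52593409804409, 'cx': 312.27497365196064, 'cy': 199.89691078660184, 'eye': array([ 62.3429865 , 971.16760457, 955.81641476]), 'attitude': array([ 0.25117118, -1.29022334, -2.51012758])}
{'fovy': 44.40923547996877, 'cx': 315.33103638900076, 'cy': 197.77284544491738, 'eye': array([ 347.65763756, -151.04245123, 1274.19988768]), 'attitude': array([ 0.1046088 , -0.076003  , -1.59692682])}
{'t': 0.1, 'qpos': array([-1.32960323e+00,  4.80768250e-01,  1.59676350e+00,  2.93996841e-05,
        1.06514150e+00, -4.66083587e-02]), 'dq': array([-0.0003874 , -0.00111722, -0.00070808,  0.00038104, -0.00184582,
       -0.00035299]), 'joint_torque': array([ 3.32846947e-03, -9.52253938e+01, -4.31041360e+01,  1.20730319e-04,
        5.16754284e-03,  7.06342973e-06]), 'ee_pos': array([ 184.43823379, -622.91307541,  230.75480368]), 'ee_rot': array([-3.10805797e+00, -4.50342125e-01,  1.24641839e-04]), 'force': array([-0.28262208,  0.23196685, -0.02346768]), 'torque': array([-0.01104914, -0.03080855, -0.0241698 ]), 'grasp_force': 0.0, 'grip_width': 84.98013027901303}
```

View pics/side0.png

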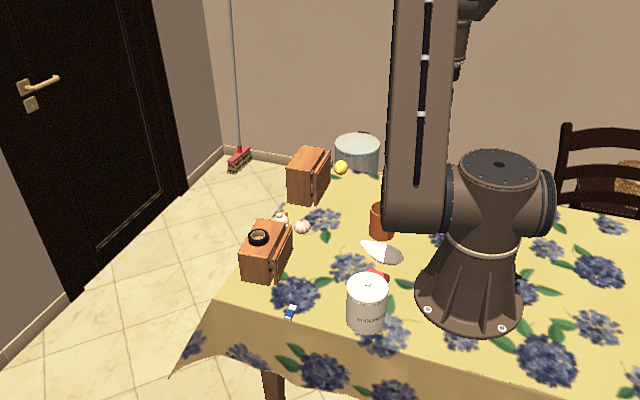

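View pics/top0.png

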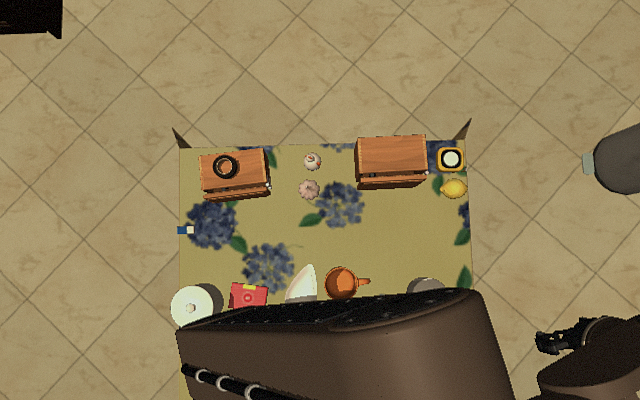

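The tall cupboard is the right one, at top (355–427, 135–188), with the door on its lower side in the picture and the lemon at (453,188). The low cupboard with the tape is at (235,172). I'll enlarge the tall one.

Run:
```python
import cv2,numpy as np
a=cv2.imread('pics/top0.png')[120:205,335:475]; b=cv2.imread('pics/side0.png')[135:215,270:400]
a=cv2.resize(a,(700,425*1//1),interpolation=cv2.INTER_CUBIC)
cv2.imwrite('pics/c1.png',a)
```

```text
(no output)
```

View pics/c1.png

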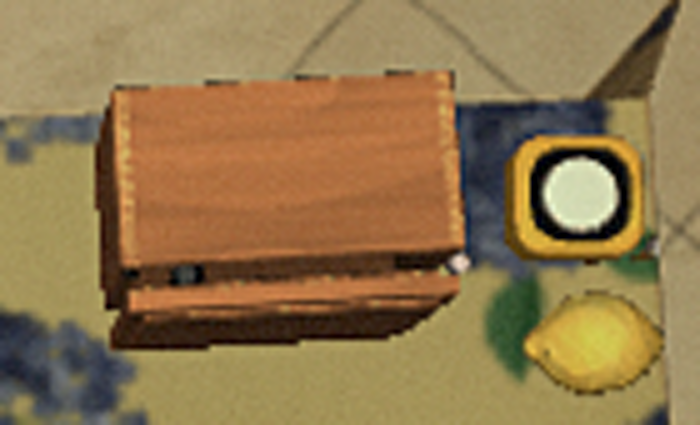

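The crop shows the carcass top corners at (113,88), (452,72), (465,247), (122,262), the door's top front edge from (128,308) to (458,290), and the hinge knuckle at (457,263).

```bash
cat >> h.py <<'E'
def ray(s,u,v):
    f=200/np.tan(np.radians(s['fovy'])/2)
    d=R.from_rotvec(s['attitude']).apply([(u-s['cx'])/f,-(v-s['cy'])/f,-1]); return s['eye'],d
def onz(s,u,v,z):
    e,d=ray(s,u,v); return e+d*(z-e[2])/d[2]
def proj(s,p):
    f=200/np.tan(np.radians(s['fovy'])/2)
    c=R.from_rotvec(s['attitude']).inv().apply(np.array(p)-s['eye']); return s['cx']-f*c[0]/c[2], s['cy']+f*c[1]/c[2]
E
python3 - <<'E'
from h import *
np.set_printoptions(precision=1,suppress=True)
s=np.load('pics/top0.npy',allow_pickle=True).item()
L=[('BL',113,88,150),('BR',452,72,150),('FR',465,247,150),('FL',122,262,150),('doorL',128,308,148),('doorR',458,290,148),('lemonL',525,345,25),('lemonT',595,290,25),('lemonB',595,393,25),('lemR',662,342,25)]
P={}
for n,x,y,z in L:
    P[n]=onz(s,335+x/5-.4,120+y/5-.4,z); print(n,P[n])
for n,u,v,z in [('canR',425,285,110),('pot handle',370,281,60),('pot',340,282,80),('gar',309,188,28),('canL',192,305,140)]: print(n,onz(s,u,v,z))
C=sum(P[k] for k in('BL','BR','FR','FL'))/4; print('C',C)
w=P['BL']-P['BR']+P['FL']-P['FR']; d=P['BL']-P['FL']+P['BR']-P['FR']
print('width',np.linalg.norm(w)/2,'depth',np.linalg.norm(d)/2)
print('yaw',np.arctan2(-w[0],w[1]),np.arctan2(d[1],d[0]))
q=P['doorL']-P['doorR'];print('door',np.linalg.norm(q),np.arctan2(-q[0],q[1]))
yaw=np.arctan2(-w[0],w[1])
si=np.load('pics/side0.npy',allow_pickle=True).item()
for X in(-42.5,42.5):
  for Y in (-80,80):
    p=C+R.from_rotvec([0,0,yaw]).apply([X,Y,0]); print(X,Y,proj(s,p),proj(si,p))
E
python3 - <<'E'
import cv2
b=cv2.imread('pics/side0.png')[135:215,270:400]
cv2.imwrite('pics/c2.png',cv2.resize(b,(780,480),interpolation=cv2.INTER_CUBIC))
E
```

```text
BL [ 617.  -234.1  150. ]
BR [ 619.6 -392.4  150. ]
FR [ 536.7 -394.   150. ]
FL [ 534.5 -235.3  150. ]
doorL [ 513.1 -237.4  148. ]
doorR [ 517.  -390.2  148. ]
lemonL [ 506.  -448.9   25. ]
lemonT [ 533.4 -486.2   25. ]
lemonB [ 480.3 -483.1   25. ]
lemR [ 505.5 -518.7   25. ]
canR [ 269.6 -382.1  110. ]
pot handle [ 279.3 -258.8   60. ]
pot [ 279.9 -185.    80. ]
gar [ 517.1 -114.8   28. ]
canL [240.2 156.1 140. ]
C [ 576.9 -314.   150. ]
width 158.5107708755515 depth 82.70979602749348
yaw 0.015256726355659382 0.016914877222186337
door 152.8104460167302 0.025224864872594448
-42.5 -80 (np.float64(427.8690107161113), np.float64(169.4355615679201)) (np.float64(324.7746311337153), np.float64(147.2008776247757))
-42.5 80 (np.float64(358.7319249926799), np.float64(172.54167944436264)) (np.float64(309.0855106673218), np.float64(170.56293040640895))
42.5 -80 (np.float64(425.3728653960121), np.float64(133.54267682412754)) (np.float64(301.6989991955426), np.float64(143.54494022737987))
42.5 80 (np.float64(356.82932603318744), np.float64(136.6962345226542)) (np.float64(284.4233386858083), np.float64(166.25789222807268))
```

View pics/c2.png

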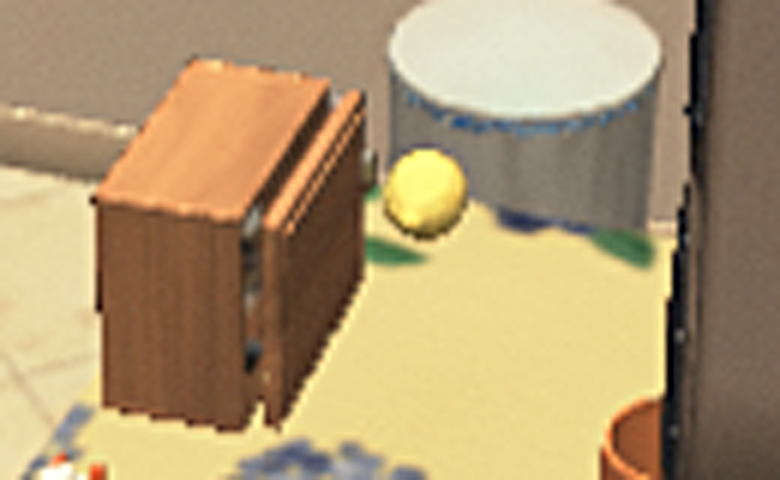

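>>> play_rows(
  rows=[
    [[0,0,0],0.096,0],
    [[0,0,0],0.096,0],
    [[0,0,0],0.096,0],
    [[1.3,-1.8,0],0,0],
    [[2.55,-3.6,0],0,0],
    [[2.55,-3.6,0],0,0],
    [[2.55,-3.6,0],0,0],
    [[2.55,-3.6,0],0,0],
    [[2.55,-3.6,0],0,0],
    [[2.55,-3.6,0],0,0],
    [[2.55,-3.6,0],0,0],
    [[2.55,-3.6,0],0,0],
    [[2.55,-3.6,0],0,0],
    [[1.3,-1.8,0],0,0],
    [[0,0,0],0,0],
    [[0,0,0],0,0],
  ],
)

```text
t: 1.7
ee_pos: [440.1, -262.9, 231.1]
ee_rot: [-3.142, -0.002, 0.001]
force: [-0.3, 0.1, -0.8]
grip_width: -0.2
grasp_force: 0.0
```

>>> play_rows(
  rows=[
    [[0,0,2.5],0,0],
    [[0,0,4],0,0],
    [[0,0,4],0,0],
    [[0,0,2.6],0,0],
    [[1.5,0,0],0,0],
    [[2,0,0],0,0],
    [[1,0,0],0,0],
    [[0,0,0],0,0],
    [[0,0,0],0,0],
  ],
)

```text
t: 2.6
ee_pos: [485.1, -263.5, 100.9]
ee_rot: [3.141, -0.0, 0.001]
force: [0.3, -0.2, 0.5]
grip_width: -0.3
grasp_force: 0.0
```

Run:
```python
from h import *
s=snap('top','top1')
cv2.imwrite('pics/c3.png',cv2.resize(cv2.cvtColor(s['color'],cv2.COLOR_RGB2BGR)[120:240,320:480],(800,600),interpolation=cv2.INTER_CUBIC))
print(readout.get_state()['force'])
```

```text
[-0.14241623 -0.0525859   0.0789752 ]
```

View pics/c3.png

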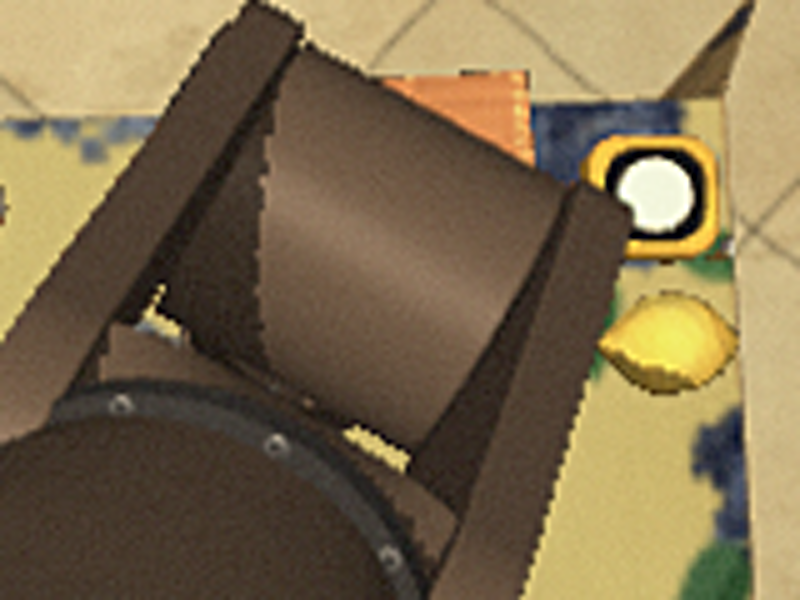

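The arm covers the door from above, with only the lemon and tape measure clear at the right. I'll feel for contact by force instead.

>>> play_rows(
  rows=[
    [[0.4,0,0],0,0],
    [[0.4,0,0],0,0],
    [[0.2,0,0],0,0],
    [[0,0,0],0,0],
    [[0,0,0],0,0],
  ],
)

```text
t: 3.15
ee_pos: [495.0, -263.2, 100.2]
ee_rot: [-3.141, 0.0, 0.0]
force: [-0.3, -0.2, -1.0]
grip_width: 0.2
grasp_force: 0.0
```

>>> play_rows(
  rows=[
    [[0.2,0,0],0,0],
    [[0.2,0,0],0,0],
    [[0,0,0],0,0],
    [[0,0,0],0,0],
  ],
)

```text
t: 3.55
ee_pos: [498.8, -263.2, 100.2]
ee_rot: [-3.141, 0.0, 0.001]
force: [-3.6, 0.3, 1.1]
grip_width: 0.1
grasp_force: 0.0
```

>>> play_rows(
  rows=[
    [[0.2,0,0],0,0],
    [[0.2,0,0],0,0],
    [[0,0,0],0,0],
    [[0,0,0],0,0],
  ],
)

```text
t: 3.95
ee_pos: [502.6, -263.0, 100.1]
ee_rot: [-3.141, 0.0, 0.001]
force: [-4.8, 0.9, -0.1]
grip_width: 0.1
grasp_force: 0.0
```

>>> play_rows(
  rows=[
    [[0.15,0,0],0,0],
    [[0,0,0],0,0],
    [[0,0,0],0,0],
  ],
)

```text
t: 4.25
ee_pos: [504.1, -262.9, 100.1]
ee_rot: [-3.141, 0.0, 0.002]
force: [-4.8, 2.1, 0.8]
grip_width: -0.1
grasp_force: 0.0
```

>>> play_rows(
  rows=[
    [[-2,0,0],0,0],
    [[-4,0,0],0,0],
    [[-4,0,0],0,0],
    [[-1.5,0,0],0,0],
    [[0,0,0],0,0],
    [[0,0,0],0,0],
    [[0,0,0],0,0],
    [[0,0,0],0,0],
    [[0,0,0],0,0],
    [[0,0,0],0,0],
    [[0,0,0],0,0],
    [[0,0,0],0,0],
  ],
)

```text
t: 5.45
ee_pos: [389.7, -263.3, 100.3]
ee_rot: [-3.142, 0.0, 0.0]
force: [0.5, -0.5, 0.2]
grip_width: 0.2
grasp_force: 0.0
```

Run:
```python
from h import *
a=snap('top','top2')['color'][110:210,320:480];b=snap('side','side2')['color'][130:230,260:420]
v=np.vstack([cv2.resize(x,(480,300),interpolation=cv2.INTER_CUBIC) for x in (a,b)])
cv2.imwrite('pics/c4.png',v[:,:,::-1])
print(readout.get_state()['force'])
```

```text
[0.34619694 0.01145923 0.19148548]
```

View pics/c4.png

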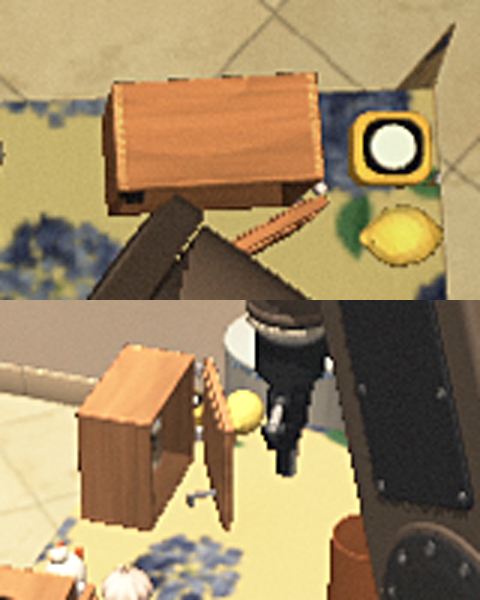

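The door stands ajar: in the top half its panel runs from (327,200) to (240,245), about 0.47 rad, and the finger is well clear of it. The striker shows at (200,495). Next I'll bring the finger round behind the free edge.

>>> play_rows(
  rows=[
    [[0,-2,0],0,0],
    [[0,-3,0],0,0],
    [[0,-2.3,0],0,0],
    [[0,0,0],0,0],
    [[2,0,0],0,0],
    [[3,0,0],0,0],
    [[3,0,0],0,0],
    [[2.2,0,0],0,0],
    [[0,0,0],0,0],
    [[0,2,0],0,0],
    [[0,2,0],0,0],
    [[0,2,0],0,0],
    [[0,1.5,0],0,0],
    [[0,0.5,0],0,0],
    [[0,0,0],0,0],
    [[0,0,0],0,0],
  ],
)

```text
t: 7.15
ee_pos: [491.2, -269.8, 100.2]
ee_rot: [-3.141, 0.001, 0.001]
force: [0.2, 0.6, 0.2]
grip_width: -0.2
grasp_force: 0.0
```

>>> play_rows(
  rows=[
    [[-0.1,0.8,0],0,0],
    [[-0.1,0.7,0],0,0],
    [[-0.7,0.5,0],0,0],
    [[-0.7,0.5,0],0,0],
    [[-0.6,0.5,0],0,0],
    [[-0.6,0.4,0],0,0],
    [[0,0,0],0,0],
  ],
)

```text
t: 7.85
ee_pos: [462.4, -304.7, 100.2]
ee_rot: [-3.141, 0.002, 0.001]
force: [0.2, 0.8, 0.8]
grip_width: -0.0
grasp_force: 0.0
```

>>> play_rows(
  rows=[
    [[-0.6,0.5,0],0,0],
    [[-0.6,0.6,0],0,0],
    [[-0.6,0.6,0],0,0],
    [[-0.4,0.6,0],0,0],
    [[-0.4,0.7,0],0,0],
  ],
)

```text
t: 8.35
ee_pos: [437.2, -334.8, 100.3]
ee_rot: [-3.141, 0.0, 0.0]
force: [2.5, 2.7, 2.6]
grip_width: -0.2
grasp_force: 0.0
```

Run:
```python
from h import *
a=snap('top','top3')['color'][110:210,320:480];b=snap('side','side3')['color'][130:230,260:420]
v=np.vstack([cv2.resize(x,(480,300),interpolation=cv2.INTER_CUBIC) for x in (a,b)])
cv2.imwrite('pics/c5.png',v[:,:,::-1])
st=readout.get_state();print(st['force'],st['ee_pos'])
```

```text
[ 0.05855542 -0.41422041 -0.61915407] [ 436.94727745 -335.23157167  100.21805907]
```

View pics/c5.png

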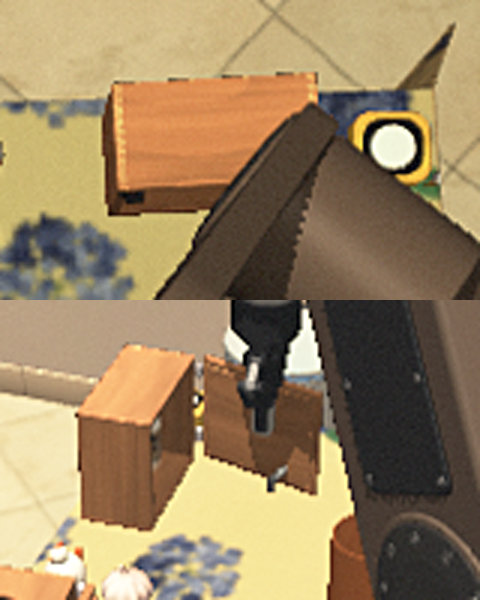

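The door follows the finger: seen from the side, its back spans (205,355) to (320,490), with the finger at (262,410). I'll carry on to square and then back off.

>>> play_rows(
  rows=[
    [[-0.4,0.8,0],0,0],
    [[-0.4,0.8,0],0,0],
    [[-0.3,0.8,0],0,0],
    [[-0.2,0.8,0],0,0],
    [[-0.2,0.8,0],0,0],
    [[-0.1,0.5,0],0,0],
    [[0,0.2,0],0,0],
    [[0,0,0],0,0],
    [[0,0,0],0,0],
    [[0,-1,0],0,0],
    [[0,-2,0],0,0],
    [[0,-3,0],0,0],
    [[0,-2,0],0,0],
    [[0,0,-2],0,0],
    [[0,0,-4],0,0],
    [[0,0,-4],0,0],
    [[0,0,-3],0,0],
    [[0,-4,0],0,0],
    [[0,-4,0],0,0],
    [[0,-2,0],0,0],
  ],
)

```text
t: 10.45
ee_pos: [420.7, -197.8, 230.4]
ee_rot: [-3.141, -0.001, 0.0]
force: [0.4, -0.2, -0.0]
grip_width: -0.1
grasp_force: 0.0
```

>>> play_rows(
  rows=[
    [[0,-4,0],0,0],
    [[0,-4,0],0,0],
    [[0,-2,0],0,0],
    [[0,0,0],0,0],
    [[0,0,0],0,0],
    [[0,0,0],0,0],
    [[0,0,0],0,0],
  ],
)

```text
t: 11.15
ee_pos: [421.6, -101.8, 230.3]
ee_rot: [3.141, -0.002, 0.0]
force: [-0.7, -1.1, -0.1]
grip_width: -0.2
grasp_force: 0.0
```

Run:
```python
from h import *
a=snap('top','top4')['color'][110:250,160:480];b=snap('side','side4')['color'][120:260,220:540]
v=np.vstack([cv2.resize(x,(640,280),interpolation=cv2.INTER_CUBIC) for x in (a,b)])
cv2.imwrite('pics/c6.png',v[:,:,::-1])
st=readout.get_state();print(st['force'],st['ee_pos'],st['dq'])
```

```text
[-0.3456196  -0.7484668  -0.56060119] [ 421.56498935 -101.82812369  230.21223042] [ 1.58465947e-03 -6.53227886e-04  1.57372530e-05 -1.79340175e-04
  1.06274492e-03 -1.66046691e-04]
```

View pics/c6.png

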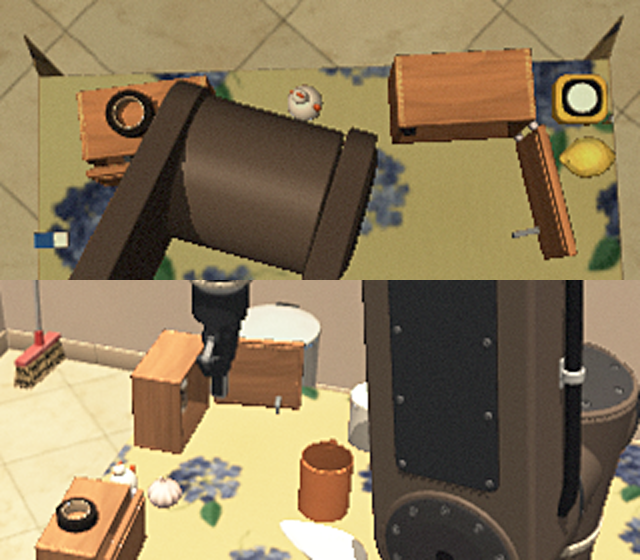

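The door stands about square: in the top half it runs from (540,128) to (572,252). The lemon at (587,157), tape measure, hen, tape and garlic are where they were, the low door is shut and the arm is clear. Handing in.

```bash
python3 -c "
from h import *
print(job.close_job())"
```

```text
the job is handed in; nothing more can be done
None
```

The tall cupboard's door was pressed, sprang ajar by itself, and was then pushed open to about square; in the last pictures the low door is shut, the loose things look unmoved and the robot is clear, and I handed the job in (no verdict came back).

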